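# Complete the sleeve set and tip the tote to gather it in one corner

## Robot

A 6-joint arm with a two-finger parallel gripper is mounted at the origin on the work surface. World frame = base frame: x ahead of the robot, y to its left, z up, the work surface at z = 0. Lengths are in m, angles in rad, forces in N, time in s.
With the tool pointing down it reaches from about 0.325 to 0.925 m from the base axis. Payload 3.1 kg.
Tool frame: the origin (TCP) lies on the centre line of the jaws, within the pads' length; the fingertips stand 25 mm ahead of it and the grasp point (between the pads) lies 6 mm ahead of it; z points along the fingers, x is the direction in which the jaws open and shut, and the axes are right-handed (so a half turn about z gives the same grasp; the last joint's range is limited). The gripper opens to 85 mm and grips with 20 to 120 N. Pads are 22 mm wide; open, the fingers measure 114 mm over their backs; the gripper's body (76 mm by 85 mm) begins 54 mm behind the grasp point. The pads swing forward as they close: fully open they stand 13 mm farther back than shut.
Start: joints at [-1.316, 0.217, 1.613, -0, 1.311, -0.112], TCP at [0.224, -0.583, 0.234] pointing down, gripper open.
Joint ranges: [-2.75, 2.75], [-0.78, 2.1], [0.31, 2.55], [-1.13, 4.27], [0.13, 2.63], [-2.58, 2.58]. Speed limits (rad/s): [2.79, 2.79, 3.14, 3.14, 3.14, 3.14].

## Interface

Orientations are given as [roll, pitch, yaw] about the fixed x, y, z axes, in that order (R = Rz(yaw) Ry(pitch) Rx(roll)).
In Python, from rig import sensors, eyes, r gives the robot as it stands.
- The arm moves only by the tool step_arm, never from a script. Its argument "steps" is one flat list of numbers, 7 for each row, row after row: the closure, from 0 (fully open) to 1 (shut), then the shift along the world's x, y, z in m, then the turn, a rotation vector about the world's x, y, z in units of 6 degrees (1.0 is 6 degrees). In form: [grip, tx, ty, tz, ax, ay, az, grip, tx, ty, tz, ax, ay, az, ...]. A call has 1 to 12 rows; each row shifts and turns the commanded pose from where the row before left it; what a row does not reach is not made up. A row lasts 1/12 s, in which the tool goes at most 41.7 mm and 7.16 degrees, less where a joint would pass 70% of its speed; a pose out of reach is approached as far as the arm can. A call with a gripper value outside its range is refused whole. The fingers move at their own pace and stop on an object; "newtons" is the grip in N (left out, the last holds). Time passes only in rows, so rows that do not move let the fingers close. It gives the time, the measured TCP pose, the force and the opening at its end, in the units of the state.
- sensors.read_state(): the state, without advancing time (a new reading comes with each control period).
- eyes.grab_frame(name): name is "side" or "top" or "wrist"; returns a dict with "pixels" (420x560x3 uint8, blue, green, red), "z_map" (420x560 float32, m along the optical axis (not along the pixel's ray), 0 where there is no reading), "camera_matrix" (3x3 intrinsics, pixels), "position" and "rotation" of the camera in the world; the wrist camera has in their place "hand_eye" (4x4, takes a point from camera to tool coordinates, whose origin is the TCP and whose axes are the tool frame's). Camera axes: x right, y down, z forward; pixel columns grow to the right and rows downward; lengths in m; the calibration is good to about 2 mm. A picture is of the moment at which its call begins: read the wrist's pose just before it.
- r.hand_in(): hands the job in, once; it reports no verdict.
The state is a dict: "t": time; "joints": joint angles; "qd": joint speeds; "tau": joint torques, N m; "ee_pos": TCP position; "tcp_rot": TCP orientation; "contact_force": force on the tool from outside, world axes, zero at the start; "torque": the same for the moment, N m; "gripper_width": finger opening in m.
Only numpy, scipy, OpenCV 4.12 (cv2) and the standard library are available. Lean on these libraries where they do the work, as an engineer would, in place of code of your own. Each camera call takes 0.05 s, during which the arm holds its last target.

## Task

Of the three steel spacer sleeves standing loose on the counter, pick the one that is the same size as the two in the green tote and put it in with them, leaving the other two where they stand. Then take the tote by its rim and tip it up on one of its corners, that corner staying on the counter, until all three sleeves have slid together into that low corner ready to be scooped out by hand; finish while still holding the tote tilted and still like that. Do not knock about anything else on the counter.

Things in the scene. Friction and masses are not known exactly. Their poses are not given: they have to be found in the camera images.
- tote: Small green plastic parts tote, loose on the counter, open at the top, 0.29 to 0.47 kg empty; paper label card on the short side facing the robot. Origin: centre of its underside; x along its long side, away from the robot (within 20 degrees), y along its short side, z up. 240 x 170 mm over the rim, 65 mm high; underside 224 x 154 mm; inside 216 x 146 mm; walls and floor 4 mm thick.
- rim_far (a point): Middle of the far short side's rim, mid-depth (tote x = 114 mm, y = 0, z = 56 mm). The solid turned-down rim is 12 mm wide and 18 mm deep (top 65 mm, lower edge 47 mm above the tote's underside), runs all round, and can be pinched across its width from above anywhere along it. At least 65 mm of free counter lies beyond it, then a carton 85 mm high.
- rim_left (a point): Middle of the left long side's rim, mid-depth (tote x = 0, y = 79 mm, z = 56 mm); the same rim.
- corner_fl (a point): Inside corner of the tote at its floor: robot's end, left (tote x = -108 mm, y = +73 mm, z = 4 mm), 4 mm in from the walls' outer faces. Sleeves on the smooth floor start to slide at a tilt of 10 to 16 degrees, but rub along the walls and need 30 to 35 degrees to run right down into a corner; above about 40 degrees they may topple.
- corner_fr (a point): Inside floor corner, robot's end, right (tote x = -108 mm, y = -73 mm, z = 4 mm).
- corner_bl (a point): Inside floor corner, far end, left (tote x = +108 mm, y = +73 mm, z = 4 mm).
- corner_br (a point): Inside floor corner, far end, right (tote x = +108 mm, y = -73 mm, z = 4 mm).
- kit1_mid (a point): Sleeve 1 of the two that are in the tote: a zinc-plated steel spacer sleeve (plain tube), 28 mm outside diameter, 17 mm bore, 30 mm tall, about 92 g, standing on end somewhere on the middle part of the tote's floor, at least 25 mm from the walls. The point is its centre, half-way up on the tube's axis; z runs along the tube.
- kit2_mid (a point): Sleeve 2 of the two that are in the tote: a zinc-plated steel spacer sleeve (plain tube), 28 mm outside diameter, 17 mm bore, 30 mm tall, about 92 g, standing on end somewhere on the middle part of the tote's floor, at least 25 mm from the walls. The point is its centre, half-way up on the tube's axis; z runs along the tube.
- match_mid (a point): The third sleeve of the set, on the counter beside the tote, of the same size as those in the tote: a zinc-plated steel spacer sleeve (plain tube), 28 mm outside diameter, 17 mm bore, 30 mm tall, about 92 g, standing on end at any one of three places left or right of the tote. The point is its centre, half-way up on the tube's axis; z runs along the tube.
- small_mid (a point): Look-alike on the counter, too small, to be left alone: a zinc-plated steel spacer sleeve (plain tube), 20 mm outside diameter, 11 mm bore, 22 mm tall, about 38 g, standing on end at another of the three places. The point is its centre, half-way up on the tube's axis; z runs along the tube.
- large_mid (a point): Look-alike on the counter, too large, to be left alone: a zinc-plated steel spacer sleeve (plain tube), 38 mm outside diameter, 24 mm bore, 42 mm tall, about 220 g, standing on end at the third of the three places. The point is its centre, half-way up on the tube's axis; z runs along the tube.
- tape: Bystander: roll of packing tape lying flat, 100 mm across, 48 mm high; origin at the centre of its underside.
- phone: Bystander: smartphone lying on its back, 72 x 150 x 8 mm; origin at the centre of its underside, y along its length.
- marker: Bystander: marker pen lying on the counter, 140 mm long, 18 mm thick, x along it; origin underneath near the middle.
- scanner: Bystander: hand-held barcode scanner lying on its side, about 190 x 130 x 56 mm high; origin underneath near the middle of its head.
Mind the look-alikes: they are no part of the job. What is shaped like the part that bears match_mid but blue or pink is not meant.

How it is judged:
On the way, in this order (a step that is already met when the one before it is completed fails the run):
1. the matching sleeve is let go inside the tote, the tote standing level (x of match_mid in the frame of tote between -0.108 and 0.108 m and y of match_mid in the frame of tote between -0.073 and 0.073 m and z of match_mid in the frame of tote below 0.03 m and contact force between the fingers and match below 0.1 N and angle between tote's own z axis and vertical below 0.1 rad and linear speed of match below 0.05 m/s), for 0.2 s.
2. the tote is held tipped up on one corner and all three sleeves lie in that corner (((distance between each of kit1_mid, kit2_mid, match_mid and corner_fl below 0.085 m and height (world z) of corner_fl below 0.025 m) or (distance between each of kit1_mid, kit2_mid, match_mid and corner_fr below 0.085 m and height (world z) of corner_fr below 0.025 m) or (distance between each of kit1_mid, kit2_mid, match_mid and corner_bl below 0.085 m and height (world z) of corner_bl below 0.025 m) or (distance between each of kit1_mid, kit2_mid, match_mid and corner_br below 0.085 m and height (world z) of corner_br below 0.025 m)) and angle between tote's own z axis and vertical between 0.3 and 1.05 rad and contact force between the fingers and tote above 1 N), for 0.3 s.
At the end, for the whole second after the job is handed in: Fingers hold the tote (over 1 N) at rest, tilted 0.3 to 1.05 rad, not leaning on other things; one inside floor corner within 25 mm of the counter and all three 28 mm sleeves at rest, centres within 85 mm of that corner; small and large sleeves within 30 mm of where they stood (all of step 2 and contact force between tote and tape below 0.5 N and contact force between tote and phone below 0.5 N and contact force between tote and marker below 0.5 N and contact force between tote and scanner below 0.5 N and linear speed of tote below 0.02 m/s and angular speed of tote below 0.1 rad/s and linear speed of each of kit1, kit2, match below 0.03 m/s and distance of each of small_mid, large_mid from where it was at the start of the episode below 0.03 m); the arm keeps its last pose, push and grip.
It fails at once if a look-alike sleeve (small or large) is moved over 30 mm (distance of any of small_mid, large_mid from where it was at the start of the episode above 0.03 m).
It fails at once if a bystander (tape, phone, marker or scanner) is pushed over 40 mm (distance of any of tape, phone, marker, scanner from where it was at the start of the episode above 0.04 m).
It also fails if it takes over 51 s, if anything falls off the work surface, if the arm or the gripper's body presses on something with over 40 N, if the wrist force passes 120 N, or if a joint passes its speed limit or range.

## Working session

There is one attempt and no reset: what is moved stays moved. The work goes in short steps, Python scripts to look and compute and a tool call to move; the robot and the scene stay as the last step left them, time stands still between calls to the robot, and variables do not carry over. Pictures are saved under pics/ and viewed, and the job is handed in when it is done.

Besides the shell and the picture viewer there is one more tool, called after "Request:" as name(argument=value, ...), one argument or row to a line, values as JSON. step_arm: Moves the arm, as the interface text tells. Its arguments: {"type":"object","properties":{"steps":{"type":"array","items":{"type":"number"}},"newtons":{"type":"number"}},"required":["steps"]}

```bash
mkdir -p pics; ls
python3 - <<'E'
from rig import sensors, eyes, r
import cv2,numpy as np
s=sensors.read_state();print(s)
for n in("top","side"):
    f=eyes.grab_frame(n);cv2.imwrite(f"pics/{n}0.png",f["pixels"]);np.savez(f"/tmp/{n}0.npz",**f)
    print(n,f["position"],f["rotation"],f["camera_matrix"])
E
```

```text
pics
{'t': 0.0, 'joints': array([-1.31618854e+00,  2.17757889e-01,  1.61492457e+00,  1.58063709e-05,
        1.31128722e+00, -1.12223197e-01]), 'qd': array([-1.46977512e-04,  1.03789899e-03,  7.35119554e-04,  6.00744302e-04,
        5.01031737e-05,  9.87562521e-04]), 'tau': array([-1.92201798e-03, -3.96845233e+01, -3.03855157e+01, -3.06558341e-04,
        9.56712349e-03, -3.15700191e-06]), 'ee_pos': array([ 0.22397036, -0.58263328,  0.23267094]), 'tcp_rot': array([-3.14131128e+00,  2.36036246e-03, -1.20396909e+00]), 'contact_force': array([-0.08759099,  0.59997946,  0.28401385]), 'torque': array([-0.02211284, -0.01684821, -0.00451571]), 'gripper_width': 0.0854272020076136}
top [ 0.50607022 -0.02459546  1.23347796] [-3.08743998  0.00345351 -1.58839056] [[395.01300078   0.         283.29791818]
 [  0.         395.01300078 209.51089712]
 [  0.           0.           1.        ]]
side [ 0.28250657 -1.02012749  0.74753287] [-2.15516938  0.00222863 -0.29062298] [[469.18431692   0.         277.0320307 ]
 [  0.         469.18431692 208.39341894]
 [  0.           0.           1.        ]]
```

View pics/top0.png

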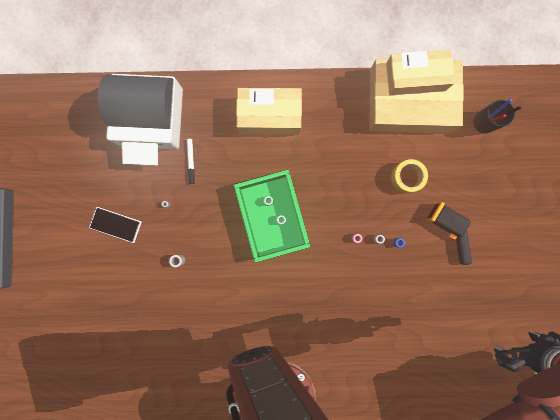

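View pics/side0.png

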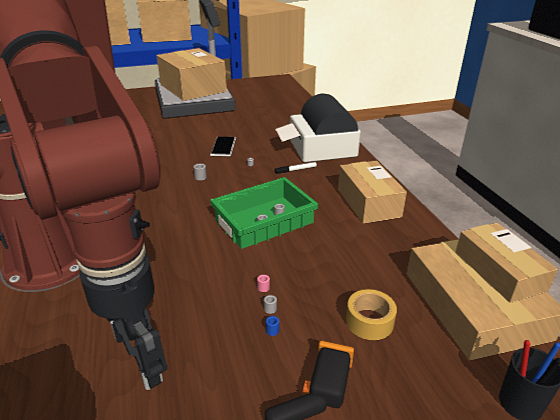

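Candidates in the top view are a grey sleeve at (165,204), a grey sleeve at (177,261), a grey sleeve at (380,239), a pink one at (358,238) and a blue one at (400,243). By description the one I want should be the grey one at (380,239), between pink and blue. Next I'll crop and measure it.

```bash
cat > h.py <<'E'
import numpy as np,cv2
from scipy.spatial.transform import Rotation as R
def cloud(f,pos=None,rot=None):
    K=f["camera_matrix"];z=f["z_map"];h,w=z.shape
    u,v=np.meshgrid(np.arange(w),np.arange(h))
    P=np.stack([(u-K[0,2])*z/K[0,0],(v-K[1,2])*z/K[1,1],z],-1)
    if "hand_eye" in f:
        H=f["hand_eye"];P=P@H[:3,:3].T+H[:3,3]
        M=R.from_euler('xyz',rot).as_matrix()
    else:
        M=R.from_euler('xyz',f["rotation"]).as_matrix() if np.shape(f["rotation"])==(3,) else f["rotation"];pos=f["position"]
    W=P@M.T+pos
    W[z==0]=np.nan
    return W
E
python3 - <<'E'
from h import *
f=dict(np.load("/tmp/top0.npz"));W=cloud(f)
im=f["pixels"]
print("table",np.nanmedian(W[280:300,100:200,2]))
for n,(u,v) in dict(small=(165,204),large=(177,261),match=(380,239),pink=(358,238),blue=(400,243),k1=(268,201),k2=(281,220)).items():
    p=W[v-16:v+17,u-16:u+17].reshape(-1,3)
    b0=0.012
    if n[0]=='k':
        p=W[v-11:v+12,u-11:u+12].reshape(-1,3); b0=.02
    q=p[p[:,2]>b0]; zt=np.percentile(q[:,2],95); t=q[q[:,2]>zt-.006]
    (c,rad)=cv2.minEnclosingCircle(t[:,:2].astype(np.float32))
    print(n,zt.round(4),np.round(c,4),"dia",round(2*rad,4),len(t))
# tote rim
hsv=cv2.cvtColor(im,cv2.COLOR_BGR2HSV)
g=(hsv[...,0]>45)&(hsv[...,0]<80)&(hsv[...,1]>120)
q=W[g&(W[...,2]>.055)&(W[...,2]<.08)]
print("rim z",np.median(q[:,2]));(c,sz,a)=cv2.minAreaRect(q[:,:2].astype(np.float32));print(c,sz,a)
big=lambda x0,y0,x1,y1,k:cv2.resize(im[y0:y1,x0:x1],None,fx=k,fy=k,interpolation=cv2.INTER_CUBIC)
a=big(340,215,420,265,5);b=big(140,185,220,280,4);
cv2.imwrite("pics/cropA.png",a);cv2.imwrite("pics/cropB.png",b)
for n,(u,v) in dict(tape=(411,176),carton=(269,125),phone=(115,225),marker=(190,160),scan=(452,222)).items(): print(n,W[v,u])
E
```

```text
table -0.00042241839758161426
small 0.0253 [0.597  0.3427] dia 0.0198 19
large 0.0442 [0.4226 0.3051] dia 0.0382 68
match 0.0321 [ 0.4704 -0.3309] dia 0.0648 40
pink 0.0329 [ 0.4803 -0.2454] dia 0.0279 37
blue 0.0321 [ 0.4712 -0.3558] dia 0.0643 42
k1 0.0372 [0.6003 0.0241] dia 0.0265 35
k2 0.0371 [ 0.5414 -0.0141] dia 0.0265 26
rim z 0.0644321222481341
(0.5531322956085205, 0.013270780444145203) (0.23818881809711456, 0.16756883263587952) 14.505218505859375
tape [ 0.67104939 -0.42375748  0.00091237]
carton [0.81861717 0.01602843 0.08439375]
phone [0.53367031 0.5012534  0.00924291]
marker [0.73143874 0.26581697 0.01625575]
scan [ 0.52385041 -0.52382679  0.05389959]
```

```bash
ls pics
```

```text
cropA.png
cropB.png
side0.png
top0.png
```

Run:
```python
from h import *
f=dict(np.load("/tmp/top0.npz"));W=cloud(f)
for n,(u,v) in dict(match=(380,239),blue=(400,243),pink=(358,238)).items():
    q=W[v-9:v+10,u-9:u+10].reshape(-1,3);q=q[q[:,2]>.024]
    print(n,cv2.minEnclosingCircle(q[:,:2].astype(np.float32)),np.percentile(q[:,2],90))
hsv=cv2.cvtColor(f["pixels"],cv2.COLOR_BGR2HSV)
g=(hsv[...,0]>45)&(hsv[...,0]<80)&(hsv[...,1]>120)
q=W[g&(W[...,2]>.055)&(W[...,2]<.08)]
print(cv2.boxPoints(cv2.minAreaRect(q[:,:2].astype(np.float32))))
```

```text
match ((0.47742536664009094, -0.31289348006248474), 0.013848280534148216) 0.031474463538292176
blue ((0.465274840593338, -0.3726663291454315), 0.014215296134352684) 0.031477155350195726
pink ((0.4802608788013458, -0.24542690813541412), 0.013936187140643597) 0.032696147065309746
[[ 0.41684875  0.06455519]
 [ 0.45881936 -0.09767235]
 [ 0.6894158  -0.03801363]
 [ 0.6474452   0.12421391]]
```

View pics/cropA.png

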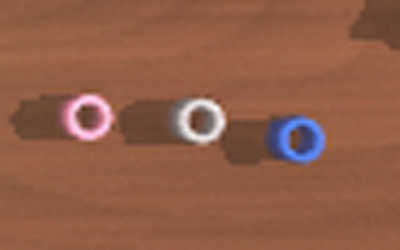

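The grey sleeve at (380,239) measures about 28 mm across and 31 mm tall, so it is the match. The other two greys are 20 mm (small) and 38 mm (large), and the pink and blue ones are excluded. Now I'll move above it with the jaws along world x.

Request:
step_arm(
  steps=[0, 0.021, 0.0225, -0.006, 0, 0, 0.96, 0, 0.021, 0.0225, -0.006, 0, 0, 0.96, 0, 0.021, 0.0225, -0.006, 0, 0, 0.96, 0, 0.021, 0.0225, -0.006, 0, 0, 0.96, 0, 0.021, 0.0225, -0.006, 0, 0, 0.96, 0, 0.021, 0.0225, -0.006, 0, 0, 0.96, 0, 0.021, 0.0225, -0.006, 0, 0, 0.96, 0, 0.021, 0.0225, -0.006, 0, 0, 0.96, 0, 0.021, 0.0225, -0.006, 0, 0, 0.96, 0, 0.021, 0.0225, -0.006, 0, 0, 0.96, 0, 0.021, 0.0225, -0.006, 0, 0, 0.96, 0, 0.021, 0.0225, -0.006, 0, 0, 0.94],
  newtons=40,
)

```text
t: 1.1
ee_pos: [0.4767, -0.3119, 0.1612]
tcp_rot: [-3.141, 0.001, 0.005]
contact_force: [0.1, 0.1, -0.2]
gripper_width: 0.0851
```

Request:
step_arm(
  steps=[0.2, 0, 0, 0, 0, 0, 0, 0.2, 0, 0, 0, 0, 0, 0],
)

```text
t: 1.27
ee_pos: [0.4763, -0.3117, 0.1609]
tcp_rot: [-3.14, 0.002, 0.003]
contact_force: [-0.1, 0.0, -0.1]
gripper_width: 0.0684
```

Run:
```python
from h import *
from rig import sensors, eyes
s=sensors.read_state();f=eyes.grab_frame("wrist");cv2.imwrite("pics/w1.png",f["pixels"])
print(s["ee_pos"],s["tcp_rot"],s["joints"],s["gripper_width"])
W=cloud(f,s["ee_pos"],s["tcp_rot"])
d=np.linalg.norm(W[...,:2]-[.477,-.313],axis=-1)
q=W[(d<.03)&(W[...,2]>.022)&(W[...,2]<.045)]
print(cv2.minEnclosingCircle(q[:,:2].astype(np.float32)),np.percentile(q[:,2],[50,90]),len(q))
```

```text
[ 0.47632231 -0.31166667  0.16085424] [-3.14031136e+00  1.95666889e-03  2.74992591e-03] [-7.02534826e-01  1.74749646e-01  1.80750303e+00 -3.19142744e-04
  1.16166046e+00 -7.05156199e-01] 0.06842716046627093
((0.47845739126205444, -0.31340861320495605), 0.014061551541090012) [0.02992349 0.03092893] 486
```

View pics/w1.png

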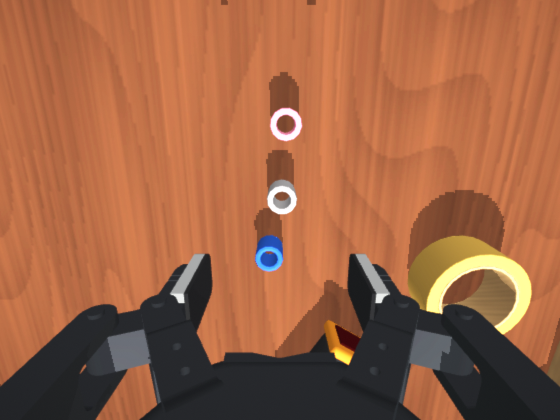

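Request:
step_arm(
  steps=[0.2, 0.002, -0.0015, -0.03, 0, 0, 0, 0.2, 0, 0, -0.03, 0, 0, 0, 0.2, 0, 0, -0.03, 0, 0, 0, 0.2, 0, 0, -0.022, 0, 0, 0, 0.2, 0, 0, -0.015, 0, 0, 0, 0.2, 0, 0, -0.005, 0, 0, 0, 0.2, 0, 0, 0, 0, 0, 0],
)

```text
t: 1.9
ee_pos: [0.4763, -0.3151, 0.0285]
tcp_rot: [-3.14, 0.003, -0.002]
contact_force: [-0.7, 0.5, 0.3]
gripper_width: 0.0682
```

The wrist view shows the grey sleeve at (282,198), pink above it at (286,124) and blue below it at (269,256). Closing now.

Request:
step_arm(
  steps=[0.85, 0, 0, 0, 0, 0, 0, 0.85, 0, 0, 0, 0, 0, 0, 0.85, 0, 0, 0, 0, 0, 0, 0.85, 0, 0, 0, 0, 0, 0, 0.85, 0, 0, 0, 0, 0, 0, 0.85, 0, 0, 0, 0, 0, 0],
  newtons=40,
)

```text
t: 2.4
ee_pos: [0.4806, -0.3175, 0.0346]
tcp_rot: [3.137, -0.004, 0.001]
contact_force: [-3.1, -0.3, 13.5]
gripper_width: 0.0132
```

Request:
step_arm(
  steps=[0.85, 0, 0, 0.01, 0, 0, 0, 0.85, 0, 0, 0.03, 0, 0, 0, 0.85, 0, 0, 0.035, 0, 0, 0, 0.85, 0, 0, 0.035, 0, 0, 0, 0.85, 0, 0, 0.02, 0, 0, 0],
)

```text
t: 2.82
ee_pos: [0.4801, -0.3163, 0.1654]
tcp_rot: [3.137, -0.006, 0.001]
contact_force: [0.7, -1.0, 0.9]
gripper_width: 0.0128
```

Run:
```python
from h import *
from rig import sensors, eyes
s=sensors.read_state();f=eyes.grab_frame("wrist");g=eyes.grab_frame("top");h=eyes.grab_frame("side")
cv2.imwrite("pics/w2.png",np.hstack([cv2.resize(f["pixels"],(400,300)),cv2.resize(h["pixels"],(400,300))]))
cv2.imwrite("pics/t2.png",g["pixels"])
W=cloud(f,s["ee_pos"],s["tcp_rot"])
print(s["ee_pos"],W[124,286],)
```

```text
[ 0.48006086 -0.31629434  0.16536586] [ 0.48738944 -0.25157439  0.01369171]
```

View pics/w2.png

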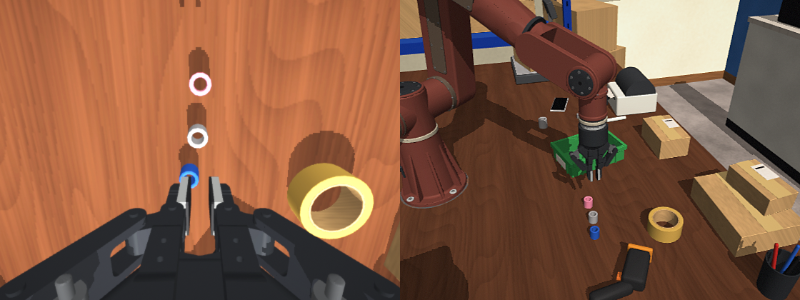

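View pics/t2.png

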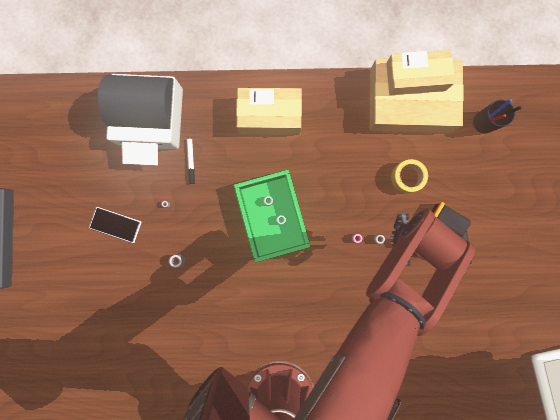

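Run:
```python
from h import *
from rig import sensors, eyes
s=sensors.read_state();f=eyes.grab_frame("wrist");g=eyes.grab_frame("top")
print(s["ee_pos"],s["tcp_rot"]);print(f["hand_eye"].round(4))
H=np.linalg.inv(f["hand_eye"]);K=f["camera_matrix"]
for p in([0,0,0],[0,0,.006],[0,0,.025],[0,0,.13]):
    c=H[:3,:3]@p+H[:3,3];uv=K@c;print(p,uv[:2]/uv[2],c[2])
# fingers in tool frame from wrist depth
z=f["z_map"];u,v=np.meshgrid(np.arange(560),np.arange(420))
P=np.stack([(u-K[0,2])*z/K[0,0],(v-K[1,2])*z/K[1,1],z],-1)@f["hand_eye"][:3,:3].T+f["hand_eye"][:3,3]
m=(z>0)&(z<.25)
for uu,vv in((262,260),(300,260),(262,300),(300,300),(255,330)):print(uu,vv,P[vv,uu].round(4),z[vv,uu])
W=cloud(g);
m=(W[...,2]>.1)&(W[...,2]<.3)&(np.abs(W[...,1]+.33)<.12)&(abs(W[...,0]-.48)<.1)
q=W[m]
for a in np.arange(.1,.3,.02):
    t=q[(q[:,2]>=a)&(q[:,2]<a+.02)]
    if len(t):print(round(a,2),len(t),t.mean(0).round(3),t.min(0).round(3),t.max(0).round(3))
W=cloud(f,s["ee_pos"],s["tcp_rot"])
for u0,v0,n in((280,191,'match'),(266,245,'blue'),(280,118,'pink')):
    q=W[v0-22:v0+23,u0-22:u0+23].reshape(-1,3);q=q[(q[:,2]>.022)&(q[:,2]<.045)];print(n,cv2.minEnclosingCircle(q[:,:2].astype(np.float32)),len(q))
```

```text
[ 0.47994232 -0.31624174  0.16365268] [ 3.13709097e+00 -5.36435488e-03  4.78372377e-04]
[[ 1.000e+00 -8.000e-04 -2.000e-04  4.000e-04]
 [ 8.000e-04  9.561e-01  2.930e-01 -7.450e-02]
 [-0.000e+00 -2.930e-01  9.561e-01 -1.402e-01]
 [ 0.000e+00  0.000e+00  0.000e+00  1.000e+00]]
[0, 0, 0] [278.72931453 264.9574822 ] 0.1558393638738265
[0, 0, 0.006] [278.75498835 259.59135396] 0.1615760883044507
[0, 0, 0.025] [278.82547705 244.85839186] 0.17974238233476064
[0, 0, 0.13] [279.05015727 197.89760192] 0.280135059870684
262 260 [-0.0076 -0.0108 -0.0156] 0.137787
300 260 [ 0.0097 -0.0108 -0.0156] 0.13777304
262 300 [-0.0067 -0.0024 -0.0342] 0.12249264
300 300 [ 0.0084 -0.0046 -0.0374] 0.118753545
255 330 [-0.0087  0.0025 -0.0459] 0.11267142
0.16 19 [ 0.478 -0.306  0.172] [ 0.458 -0.309  0.166] [ 0.496 -0.304  0.178]
0.18 7 [ 0.484 -0.305  0.189] [ 0.467 -0.309  0.181] [ 0.498 -0.304  0.194]
0.2 29 [ 0.508 -0.307  0.212] [ 0.491 -0.318  0.203] [ 0.522 -0.301  0.219]
0.22 23 [ 0.518 -0.305  0.231] [ 0.496 -0.312  0.22 ] [ 0.534 -0.298  0.24 ]
0.24 101 [ 0.514 -0.314  0.252] [ 0.417 -0.328  0.24 ] [ 0.541 -0.302  0.26 ]
0.26 25 [ 0.519 -0.312  0.267] [ 0.513 -0.32   0.26 ] [ 0.53  -0.304  0.278]
0.28 20 [ 0.491 -0.284  0.294] [ 0.468 -0.302  0.289] [ 0.513 -0.277  0.299]
match ((0.4782780706882477, -0.3137267231941223), 0.01404441799968481) 486
blue ((0.4657672345638275, -0.373486191034317), 0.013905062340199947) 311
pink ((0.4815126657485962, -0.2456098198890686), 0.013973387889564037) 520
```

Run:
```python
from h import *
from rig import sensors, eyes
s=sensors.read_state();f=eyes.grab_frame("wrist");g=eyes.grab_frame("side")
print(s["ee_pos"],s["tcp_rot"],s["contact_force"],s["gripper_width"])
cv2.imwrite("pics/w3.png",cv2.resize(f["pixels"][170:420,180:400],None,fx=2.4,fy=2.4))
K=f["camera_matrix"]
z=f["z_map"];u,v=np.meshgrid(np.arange(560),np.arange(420))
P=np.stack([(u-K[0,2])*z/K[0,0],(v-K[1,2])*z/K[1,1],z],-1)@f["hand_eye"][:3,:3].T+f["hand_eye"][:3,3]
for vv in range(236,300,4):print(vv,P[vv,300].round(4),P[vv,304].round(4))
# side: project TCP and tip
M=R.from_euler('xyz',g["rotation"]).as_matrix();K=g["camera_matrix"];im=g["pixels"].copy()
T=R.from_euler('xyz',s["tcp_rot"]).as_matrix()
W=cloud(g)
for d,c in((0,(0,0,255)),(.025,(0,255,255))):
    p=s["ee_pos"]+T@[0,0,d];q=K@(M.T@(p-g["position"]));q=q[:2]/q[2];print(d,p,q);cv2.circle(im,tuple(int(x) for x in q),1,c,-1)
u0,v0=map(int,q)
cv2.imwrite("pics/s3.png",cv2.resize(im[v0-60:v0+70,u0-70:u0+70],None,fx=4,fy=4,interpolation=cv2.INTER_NEAREST))
```

```text
[ 0.47763269 -0.31436753  0.15946971] [-3.14087481e+00  7.95150624e-04  3.94564812e-04] [-0.41643706  0.56362774 -0.55036961] 0.012804050832427603
236 [0.0222 0.0499 0.1584] [0.0265 0.0502 0.1591]
240 [0.0224 0.055  0.1596] [0.0266 0.0547 0.1589]
244 [0.0224 0.0595 0.1591] [0.0268 0.0596 0.1593]
248 [ 0.0106 -0.011  -0.0031] [ 0.0126 -0.0105 -0.0021]
252 [ 0.0103 -0.0107 -0.0071] [ 0.0122 -0.0107 -0.0071]
256 [ 0.0101 -0.0103 -0.0106] [ 0.0119 -0.0107 -0.0115]
260 [ 0.0097 -0.011  -0.016 ] [ 0.0116 -0.0106 -0.0153]
264 [ 0.0095 -0.0105 -0.0189] [ 0.0112 -0.0111 -0.0199]
268 [ 0.0092 -0.0112 -0.0237] [ 0.011  -0.011  -0.0234]
272 [ 0.0091 -0.0105 -0.026 ] [ 0.0107 -0.0106 -0.0262]
276 [ 0.0088 -0.0108 -0.0298] [ 0.0004 -0.0745 -0.1402]
280 [ 0.0086 -0.0108 -0.0329] [ 0.0004 -0.0745 -0.1402]
284 [ 0.0085 -0.0103 -0.0351] [ 0.0101 -0.0098 -0.0344]
288 [ 0.0085 -0.0084 -0.035 ] [ 0.0095 -0.0124 -0.0414]
292 [ 0.0004 -0.0745 -0.1402] [ 0.0094 -0.0119 -0.0431]
296 [ 0.0083 -0.0075 -0.0391] [ 0.0092 -0.0121 -0.0461]
0 [ 0.47763269 -0.31436753  0.15946971] [270.01675478 251.86592802]
0.025 [ 0.4776128  -0.31434959  0.13446972] [270.1343849  261.54116547]
```

View pics/w3.png

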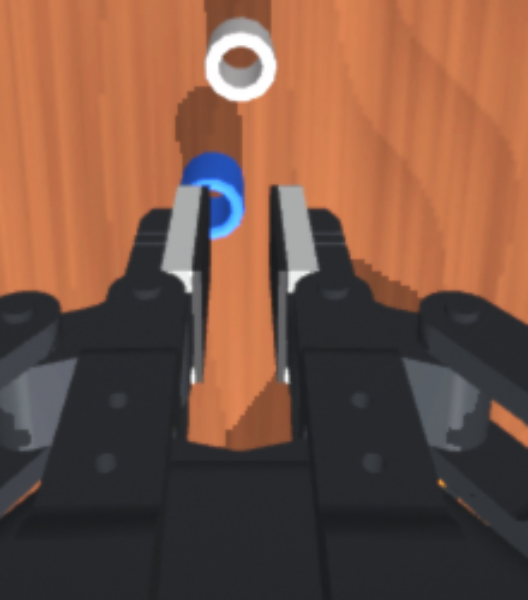

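View pics/s3.png

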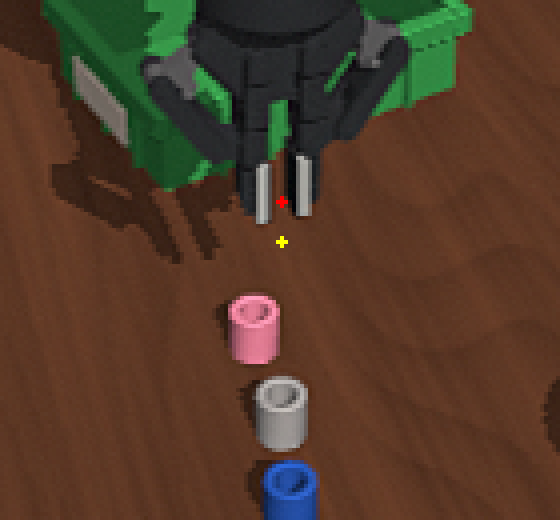

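The images and the contact force agree. At this opening the fingertips sit at about tool z ≈ 0, not +25 mm, so the pads closed on top of the sleeve. The sleeve did not move. I'll set a narrower opening and measure the tip directly.

Request:
step_arm(
  steps=[0.45, 0, 0, 0, 0, 0, 0, 0.45, 0, 0, 0, 0, 0, 0, 0.45, 0, 0, 0, 0, 0, 0, 0.45, 0, 0, 0, 0, 0, 0],
)

```text
t: 3.5
ee_pos: [0.4779, -0.3148, 0.1593]
tcp_rot: [-3.141, 0.001, 0.0]
contact_force: [0.2, 0.0, 0.8]
gripper_width: 0.0471
```

```bash
cat > tip.py <<'E'
from h import *
from rig import sensors, eyes
s=sensors.read_state();f=eyes.grab_frame("wrist")
print(s["t"],s["ee_pos"],s["tcp_rot"],s["contact_force"],s["gripper_width"])
K=f["camera_matrix"]
z=f["z_map"];u,v=np.meshgrid(np.arange(560),np.arange(420))
P=np.stack([(u-K[0,2])*z/K[0,0],(v-K[1,2])*z/K[1,1],z],-1)@f["hand_eye"][:3,:3].T+f["hand_eye"][:3,3]
m=(abs(P[...,1]+.011)<.003)&(z>.05)&(z<.17)
for sg in(-1,1):
    q=P[m&(P[...,0]*sg>0)&(abs(P[...,0])<.07)];print(sg,len(q),"tip z max",np.sort(q[:,2])[-5:].round(4),"x min",np.percentile(abs(q[q[:,2]>-.02][:,0]),[1,50]))
import sys
if len(sys.argv)>1: cv2.imwrite(sys.argv[1],f["pixels"])
E
python3 tip.py pics/w4.png
```

```text
3.5 [ 0.47791861 -0.31475116  0.1593238 ] [-3.14087032e+00  8.87362267e-04  2.44136556e-04] [0.18392044 0.03195761 0.79278446] 0.04714219755340815
-1 12363 tip z max [-0.0043 -0.0042 -0.004  -0.0033 -0.0023] x min [0.02296139 0.02575896]
1 12586 tip z max [-0.004  -0.0039 -0.0034 -0.0026 -0.001 ] x min [0.02373988 0.02653383]
```

Request:
step_arm(
  steps=[0.45, 0, 0.001, -0.04, 0, 0, 0, 0.45, 0, 0, -0.04, 0, 0, 0, 0.45, 0, 0, -0.03, 0, 0, 0, 0.45, 0, 0, -0.02, 0, 0, 0, 0.45, 0, 0, -0.01, 0, 0, 0, 0.45, 0, 0, 0, 0, 0, 0],
)

```text
t: 4.05
ee_pos: [0.4762, -0.3123, 0.0171]
tcp_rot: [-3.138, 0.005, 0.0]
contact_force: [-0.6, 0.9, 0.4]
gripper_width: 0.0468
```

```bash
python3 tip.py pics/w5.png
python3 - <<'E'
from h import *
from rig import sensors, eyes
g=eyes.grab_frame("side");cv2.imwrite("pics/s5.png",cv2.resize(g["pixels"][220:350,200:340],None,fx=4,fy=4))
E
```

```text
4.05 [ 0.47621174 -0.31229585  0.01707585] [-3.13775438e+00  4.54600960e-03  2.62452065e-04] [-0.57302528  0.87082044  0.41719565] 0.046828374063663684
-1 13948 tip z max [0.0185 0.0186 0.0186 0.0187 0.0189] x min [0.00034902 0.0248375 ]
1 14416 tip z max [0.0181 0.0182 0.0183 0.0183 0.0186] x min [0.00016029 0.023905  ]
```

View pics/w5.png

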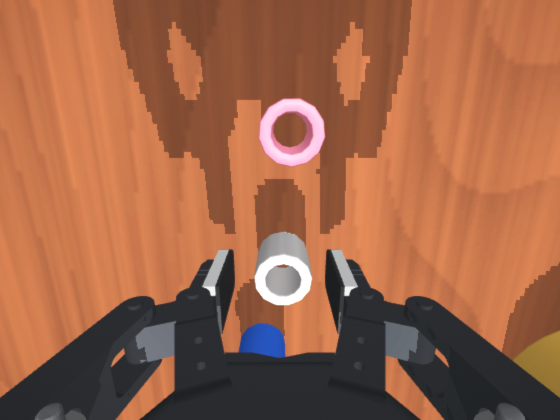

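View pics/s5.png

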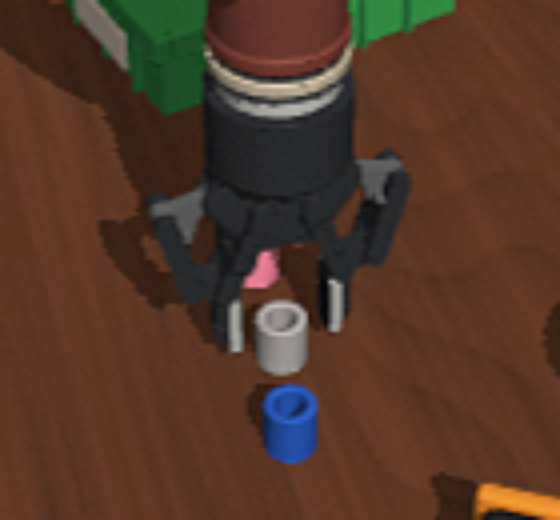

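Wrist view: the sleeve at (283,275) sits centred between the pads at (220,270) and (342,270). Down another 9 mm, then close.

Request:
step_arm(
  steps=[0.45, 0.001, 0, -0.005, 0, 0, 0, 0.45, 0, 0, -0.004, 0, 0, 0, 0.45, 0, 0, 0, 0, 0, 0, 0.85, 0, 0, 0, 0, 0, 0, 0.85, 0, 0, 0, 0, 0, 0, 0.85, 0, 0, 0, 0, 0, 0, 0.85, 0, 0, 0, 0, 0, 0],
  newtons=45,
)

```text
t: 4.73
ee_pos: [0.4797, -0.3144, 0.0118]
tcp_rot: [3.141, -0.001, 0.0]
contact_force: [-0.1, -0.8, 3.2]
gripper_width: 0.0263
```

```bash
python3 tip.py pics/w6.png
```

```text
4.7333 [ 0.47973387 -0.31441265  0.01180631] [ 3.14060650e+00 -1.14997881e-03  2.53745898e-04] [-0.067746   -0.77149312  3.16639148] 0.02634854170617567
-1 14819 tip z max [0.0131 0.0132 0.0132 0.0132 0.0133] x min [0.00071512 0.0176184 ]
1 15027 tip z max [0.013  0.013  0.0131 0.0131 0.0133] x min [0.00066593 0.0180406 ]
```

Request:
step_arm(
  steps=[0.85, 0, 0, 0.01, 0, 0, 0, 0.85, 0, 0, 0.02, 0, 0, 0, 0.85, 0, 0, 0.03, 0, 0, 0, 0.85, 0, 0, 0.03, 0, 0, 0, 0.85, 0, 0, 0.02, 0, 0, 0, 0.85, 0, 0, 0, 0, 0, 0],
)

```text
t: 5.28
ee_pos: [0.4823, -0.3165, 0.127]
tcp_rot: [3.135, -0.008, 0.0]
contact_force: [1.0, -0.3, 0.5]
gripper_width: 0.0262
```

Request:
step_arm(
  steps=[0.85, 0.0027, 0.02, 0, 0, 0, 0.2, 0.85, 0.0027, 0.029, 0, 0, 0, 0.2, 0.85, 0.0027, 0.03, 0, 0, 0, 0.2, 0.85, 0.0027, 0.03, 0, 0, 0, 0.2, 0.85, 0.0027, 0.03, 0, 0, 0, 0.2, 0.85, 0.0027, 0.03, 0, 0, 0, 0.2, 0.85, 0.0027, 0.03, 0, 0, 0, 0.2, 0.85, 0.0027, 0.03, 0, 0, 0, 0.2, 0.85, 0.0027, 0.03, 0, 0, 0, 0.2, 0.85, 0.0027, 0.03, 0, 0, 0, 0.2, 0.85, 0.0027, 0.03, 0, 0, 0, 0.2, 0.85, 0.0027, 0.027, 0, 0, 0, 0.2],
)

```text
t: 6.28
ee_pos: [0.5101, 0.0339, 0.1196]
tcp_rot: [-3.141, 0.002, 0.253]
contact_force: [0.0, -0.2, -0.8]
gripper_width: 0.0265
```

Request:
step_arm(
  steps=[0.85, 0, 0, 0, 0, 0, 0, 0.85, 0, 0, 0, 0, 0, 0],
)

```text
t: 6.45
ee_pos: [0.5104, 0.0333, 0.1198]
tcp_rot: [-3.141, 0.002, 0.255]
contact_force: [0.6, -0.0, -1.0]
gripper_width: 0.0265
```

```bash
python3 tip.py pics/w7.png
```

```text
6.45 [0.51036616 0.03326957 0.11976394] [-3.14116268e+00  2.43447317e-03  2.54533143e-01] [ 0.55744655 -0.04496753 -1.04553756] 0.02648438302536183
-1 13600 tip z max [0.0102 0.0103 0.0105 0.0107 0.0108] x min [0.0003326  0.00738796]
1 13747 tip z max [0.0105 0.0106 0.0109 0.011  0.0111] x min [0.00012334 0.00793419]
```

View pics/w7.png

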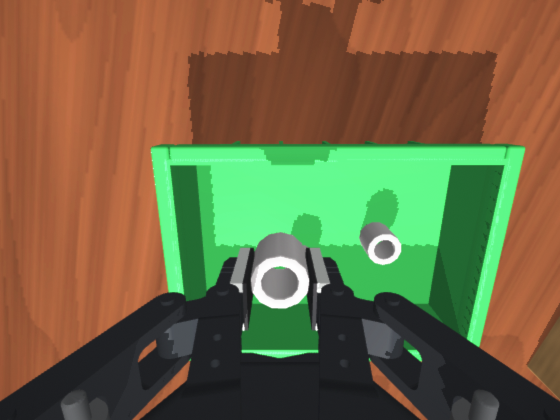

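Run:
```python
from h import *
from rig import sensors, eyes
s=sensors.read_state();f=eyes.grab_frame("wrist");K=f["camera_matrix"]
z=f["z_map"];u,v=np.meshgrid(np.arange(560),np.arange(420))
P=np.stack([(u-K[0,2])*z/K[0,0],(v-K[1,2])*z/K[1,1],z],-1)@f["hand_eye"][:3,:3].T+f["hand_eye"][:3,3]
g=(z>.03)&(P[...,2]<.02)
for a in np.arange(.02,.1,.01):
    q=P[g&(abs(P[...,0])>a)&(abs(P[...,0])<a+.01)]
    if len(q):print(round(a,2),len(q),"max tool z",np.percentile(q[:,2],99.5).round(4))
```

```text
0.02 4858 max tool z -0.0055
0.03 5701 max tool z -0.0408
0.04 14298 max tool z -0.047
0.05 6640 max tool z -0.0609
0.06 671 max tool z -0.0781
```

Request:
step_arm(
  steps=[0.85, 0.001, -0.001, -0.02, 0, 0, 0, 0.85, 0, 0, -0.03, 0, 0, 0, 0.85, 0, 0, -0.025, 0, 0, 0, 0.85, 0, 0, -0.015, 0, 0, 0, 0.85, 0, 0, -0.007, 0, 0, 0, 0.85, 0, 0, -0.003, 0, 0, 0, 0.85, 0, 0, 0, 0, 0, 0],
)

```text
t: 7.13
ee_pos: [0.5124, 0.0302, 0.0207]
tcp_rot: [-3.141, 0.001, 0.25]
contact_force: [-0.4, -0.8, -0.9]
gripper_width: 0.0265
```

Request:
step_arm(
  steps=[0.85, 0, 0, -0.003, 0, 0, 0, 0.85, 0, 0, 0, 0, 0, 0],
)

```text
t: 7.3
ee_pos: [0.5136, 0.0307, 0.0189]
tcp_rot: [3.141, -0.002, 0.251]
contact_force: [-0.2, -0.1, -0.6]
gripper_width: 0.0265
```

Request:
step_arm(
  steps=[0.85, 0, 0, -0.0015, 0, 0, 0, 0.85, 0, 0, 0, 0, 0, 0],
)

```text
t: 7.47
ee_pos: [0.5132, 0.031, 0.0172]
tcp_rot: [3.141, -0.001, 0.252]
contact_force: [1.0, -0.8, -0.7]
gripper_width: 0.0265
```

Request:
step_arm(
  steps=[0.8, 0, 0, -0.001, 0, 0, 0, 0.65, 0, 0, 0, 0, 0, 0, 0.55, 0, 0, 0, 0, 0, 0, 0.45, 0, 0, 0, 0, 0, 0, 0.45, 0, 0, 0, 0, 0, 0, 0.45, 0, 0, 0, 0, 0, 0],
)

```text
t: 7.97
ee_pos: [0.5127, 0.0311, 0.0156]
tcp_rot: [3.142, -0.0, 0.252]
contact_force: [-0.2, 0.5, -0.6]
gripper_width: 0.047
```

Request:
step_arm(
  steps=[0.45, 0, 0, 0.015, 0, 0, 0, 0.45, 0, 0, 0.03, 0, 0, 0, 0.45, 0, 0, 0.035, 0, 0, 0, 0.45, 0, 0, 0.035, 0, 0, 0, 0.45, 0, 0, 0.025, 0, 0, 0, 0.45, 0, 0, 0.01, 0, 0, 0],
)

```text
t: 8.47
ee_pos: [0.5156, 0.0309, 0.1705]
tcp_rot: [3.139, -0.008, 0.252]
contact_force: [0.4, 0.4, 0.1]
gripper_width: 0.0471
```

Run:
```python
from h import *
from rig import sensors, eyes
s=sensors.read_state();f=eyes.grab_frame("wrist");t=eyes.grab_frame("top")
print(s["t"],s["ee_pos"],s["tcp_rot"],s["gripper_width"])
cv2.imwrite("pics/w8.png",np.hstack([cv2.resize(f["pixels"],(400,300)),cv2.resize(t["pixels"][150:300,180:380],(400,300))]))
for n,W,im in(("w",cloud(f,s["ee_pos"],s["tcp_rot"]),f["pixels"]),("t",cloud(t),t["pixels"])):
    hsv=cv2.cvtColor(im,cv2.COLOR_BGR2HSV)
    g=(hsv[...,0]>45)&(hsv[...,0]<80)&(hsv[...,1]>120)
    q=W[g&(W[...,2]>.058)&(W[...,2]<.08)]
    print(n,cv2.minAreaRect(q[:,:2].astype(np.float32)),np.median(q[:,2]))
    mm=(hsv[...,1]<60)&(W[...,2]>.028)&(W[...,2]<.045)&(abs(W[...,0]-.55)<.12)&(abs(W[...,1])<.09)
    k,l,st,ce=cv2.connectedComponentsWithStats(mm.astype(np.uint8))
    for i in range(1,k):
        if st[i,4]>8:print(W[l==i].mean(0).round(4),st[i,4])
```

```text
8.4667 [0.51562704 0.03090271 0.17047713] [ 3.13883404 -0.00812408  0.25174242] 0.04705472302086032
w ((0.5538672804832458, 0.013631053268909454), (0.2403612732887268, 0.17035983502864838), 14.77479076385498) 0.06511864781931927
[0.513  0.0322 0.0336] 448
[0.6    0.0252 0.0332] 456
[ 0.5416 -0.0127  0.0333] 422
t ((0.5533090829849243, 0.013234436511993408), (0.23811668157577515, 0.16747762262821198), 14.640961647033691) 0.06443255086914834
[0.5997 0.0245 0.0331] 39
```

View pics/w8.png

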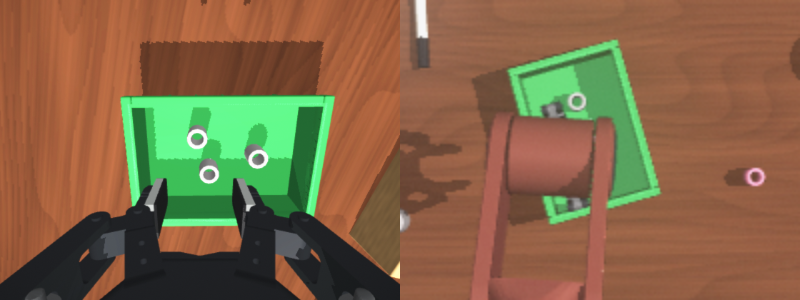

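The wrist view shows all three sleeves standing in the tote, at crop positions (197,138), (258,158) and (209,173). The matching one is placed. I'll take the far rim near its right end (tote x 0.114, y -0.05) and tip towards corner_fl.

Request:
step_arm(
  steps=[0.45, 0.027, -0.006, -0.005, 0, 0, 0.02, 0.45, 0.027, -0.006, -0.005, 0, 0, 0.02, 0.45, 0.027, -0.006, -0.005, 0, 0, 0.02, 0.45, 0.027, -0.006, -0.005, 0, 0, 0, 0.45, 0.027, -0.006, -0.005, 0, 0, 0, 0.45, 0.027, -0.006, -0.005, 0, 0, 0, 0.45, 0, 0, 0, 0, 0, 0, 0.45, 0, 0, 0, 0, 0, 0, 0.45, 0, 0, 0, 0, 0, 0],
)

```text
t: 9.32
ee_pos: [0.6723, -0.0046, 0.1325]
tcp_rot: [-3.139, 0.005, 0.258]
contact_force: [-0.5, 0.6, -0.6]
gripper_width: 0.0468
```

```bash
cat > tote.py <<'E'
from h import *
from rig import sensors, eyes
s=sensors.read_state();f=eyes.grab_frame("wrist")
print(s["t"],s["ee_pos"],s["tcp_rot"],s["joints"].round(3),s["gripper_width"])
W=cloud(f,s["ee_pos"],s["tcp_rot"])
hsv=cv2.cvtColor(f["pixels"],cv2.COLOR_BGR2HSV)
g=(hsv[...,0]>45)&(hsv[...,0]<80)&(hsv[...,1]>120)
q=W[g&(W[...,2]>.058)&(W[...,2]<.08)]
b=cv2.boxPoints(cv2.minAreaRect(q[:,:2].astype(np.float32)));print(b)
cv2.imwrite("pics/w9.png",f["pixels"])
E
python3 tote.py
```

```text
9.3167 [ 0.67231574 -0.00463164  0.13245262] [-3.13947774  0.00522602  0.25779834] [-0.111  0.412  1.564  0.     1.171 -0.369] 0.04676573793629694
[[ 0.42897445  0.06875004]
 [ 0.47196287 -0.09562548]
 [ 0.6915266  -0.03820397]
 [ 0.6485382   0.12617154]]
```

View pics/w9.png

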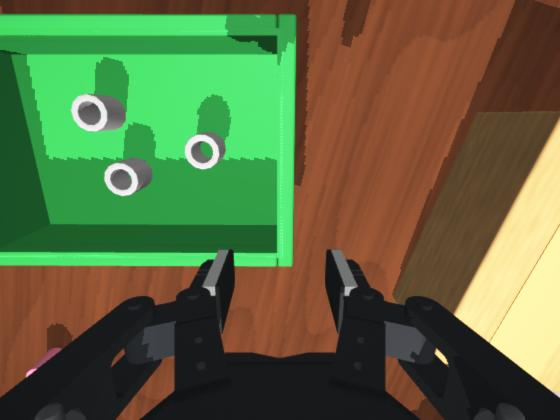

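Request:
step_arm(
  steps=[0.45, 0.0045, -0.001, -0.025, 0, 0, 0, 0.45, 0, 0, -0.025, 0, 0, 0, 0.45, 0, 0, -0.02, 0, 0, 0, 0.45, 0, 0, -0.015, 0, 0, 0, 0.45, 0, 0, -0.008, 0, 0, 0, 0.45, 0, 0, -0.003, 0, 0, 0, 0.45, 0, 0, 0, 0, 0, 0, 0.45, 0, 0, 0, 0, 0, 0, 0.45, 0, 0, 0, 0, 0, 0],
)

```text
t: 10.12
ee_pos: [0.6805, -0.0061, 0.0414]
tcp_rot: [3.14, -0.003, 0.258]
contact_force: [0.7, 0.7, 0.4]
gripper_width: 0.0468
```

```bash
python3 tote.py;python3 tip.py
```

```text
10.1167 [ 0.68047149 -0.00605378  0.04136492] [ 3.14042559e+00 -2.96230048e-03  2.57945808e-01] [-0.112  0.534  1.583 -0.     1.021 -0.37 ] 0.046833124928120085
[[ 0.5230074   0.06776656]
 [ 0.5597179  -0.07303537]
 [ 0.6915169  -0.03867212]
 [ 0.6548064   0.10212982]]
10.1667 [ 0.6804443  -0.00607266  0.04135393] [ 3.14047754e+00 -2.92100445e-03  2.57878546e-01] [ 0.3576162  -0.70309042  0.30221993] 0.046967887779780865
-1 12675 tip z max [-0.0042 -0.0042 -0.0039 -0.003  -0.0022] x min [0.02298796 0.0258692 ]
1 12585 tip z max [-0.004  -0.004  -0.0035 -0.0034 -0.0027] x min [0.02370187 0.02660248]
```

View pics/w9.png

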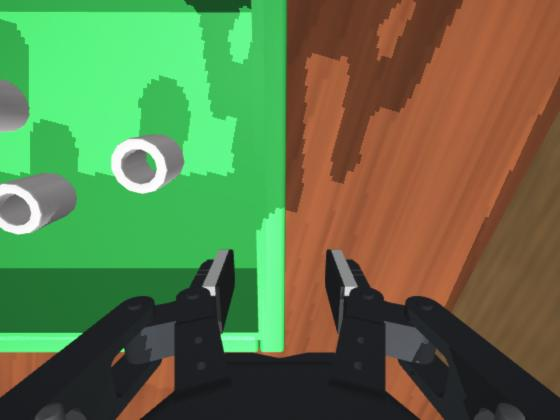

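Request:
step_arm(
  steps=[0.45, -0.003, 0, -0.003, 0, 0, 0, 0.45, 0, 0, -0.003, 0, 0, 0, 0.45, 0, 0, 0, 0, 0, 0, 0.6, 0, 0, 0, 0, 0, 0, 0.75, 0, 0, 0, 0, 0, 0, 0.9, 0, 0, 0, 0, 0, 0, 1, 0, 0, 0, 0, 0, 0, 1, 0, 0, 0, 0, 0, 0, 1, 0, 0, 0, 0, 0, 0, 1, 0, 0, 0, 0, 0, 0],
  newtons=90,
)

```text
t: 11.05
ee_pos: [0.6763, -0.0059, 0.0336]
tcp_rot: [3.142, -0.0, 0.258]
contact_force: [0.8, 0.7, 0.2]
gripper_width: 0.011
```

```bash
python3 tote.py
```

```text
11.05 [ 0.67627981 -0.0058811   0.03364963] [ 3.14154869e+00 -4.18622360e-04  2.57801848e-01] [-0.112  0.539  1.594  0.     1.009 -0.37 ] 0.01100641509462936
[[ 0.52534693  0.06718031]
 [ 0.56156355 -0.07228128]
 [ 0.6912505  -0.03860302]
 [ 0.6550339   0.10085858]]
```

View pics/w9.png

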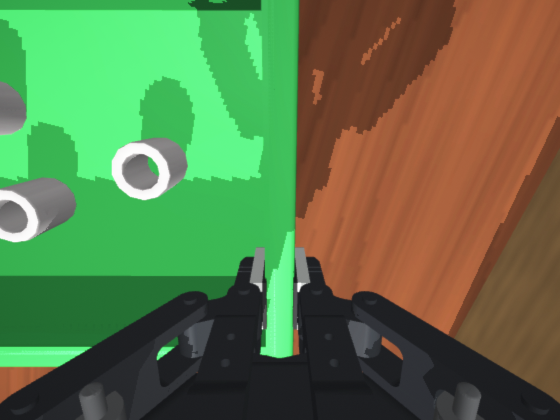

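Run:
```python
from h import *
p0=np.array([.6765,-.0059,.034]);pv=np.array([.4256,.0595,0]);a=np.array([-.5045,-.8634,0])
prev=p0
for k in range(1,25):
    p=pv+R.from_rotvec(a*np.radians(1.5*k)).apply(p0-pv);print(k,1.5*k,((p-prev)*1000).round(1),p.round(4));prev=p
```

```text
1 1.5 [-0.8  0.5  6.5] [ 0.6757 -0.0054  0.0405]
2 3.0 [-1.   0.6  6.5] [ 0.6747 -0.0048  0.047 ]
3 4.5 [-1.1  0.7  6.5] [ 0.6735 -0.0042  0.0535]
4 6.0 [-1.3  0.7  6.4] [ 0.6723 -0.0034  0.0599]
5 7.5 [-1.4  0.8  6.4] [ 0.6708 -0.0026  0.0663]
6 9.0 [-1.6  0.9  6.3] [ 0.6693 -0.0017  0.0726]
7 10.5 [-1.7  1.   6.3] [ 0.6675 -0.0007  0.0789]
8 12.0 [-1.9  1.1  6.2] [6.657e-01 4.000e-04 8.520e-02]
9 13.5 [-2.   1.2  6.2] [0.6637 0.0016 0.0913]
10 15.0 [-2.1  1.2  6.1] [0.6616 0.0028 0.0974]
11 16.5 [-2.3  1.3  6. ] [0.6593 0.0042 0.1035]
12 18.0 [-2.4  1.4  6. ] [0.6569 0.0056 0.1095]
13 19.5 [-2.5  1.5  5.9] [0.6543 0.007  0.1154]
14 21.0 [-2.7  1.6  5.8] [0.6517 0.0086 0.1212]
15 22.5 [-2.8  1.6  5.7] [0.6489 0.0103 0.1269]
16 24.0 [-2.9  1.7  5.7] [0.6459 0.012  0.1326]
17 25.5 [-3.1  1.8  5.6] [0.6429 0.0138 0.1382]
18 27.0 [-3.2  1.9  5.5] [0.6397 0.0156 0.1436]
19 28.5 [-3.3  1.9  5.4] [0.6364 0.0175 0.149 ]
20 30.0 [-3.4  2.   5.3] [0.6329 0.0195 0.1543]
21 31.5 [-3.5  2.1  5.2] [0.6294 0.0216 0.1594]
22 33.0 [-3.7  2.1  5.1] [0.6257 0.0238 0.1645]
23 34.5 [-3.8  2.2  4.9] [0.622  0.026  0.1694]
24 36.0 [-3.9  2.3  4.8] [0.6181 0.0282 0.1742]
```

Request:
step_arm(
  steps=[1, -0.0008, 0.0005, 0.0065, -0.126, -0.216, 0, 1, -0.001, 0.0006, 0.0065, -0.126, -0.216, 0, 1, -0.0011, 0.0007, 0.0065, -0.126, -0.216, 0, 1, -0.0013, 0.0007, 0.0064, -0.126, -0.216, 0, 1, -0.0014, 0.0008, 0.0064, -0.126, -0.216, 0, 1, -0.0016, 0.0009, 0.0063, -0.126, -0.216, 0],
)

```text
t: 11.6
ee_pos: [0.6682, -0.0014, 0.0727]
tcp_rot: [3.028, -0.112, 0.265]
contact_force: [1.5, -0.3, -3.1]
gripper_width: 0.0106
```

```bash
cat > tilt.py <<'E'
from h import *
from rig import sensors, eyes
import sys
s=sensors.read_state();f=eyes.grab_frame("wrist");h=eyes.grab_frame("side")
T=R.from_euler('xyz',s["tcp_rot"]).as_matrix()
print(s["t"],s["ee_pos"].round(4),"tilt",np.degrees(np.arccos(-T[2,2])).round(1),s["joints"].round(2),s["contact_force"].round(1),s["torque"].round(2),s["gripper_width"])
cv2.imwrite(sys.argv[1],np.hstack([cv2.resize(f["pixels"],(400,300)),cv2.resize(h["pixels"][140:290,170:370],(400,300))]))
# tote floor plane & corner from side camera: green pts
W=cloud(h);hsv=cv2.cvtColor(h["pixels"],cv2.COLOR_BGR2HSV)
g=(hsv[...,0]>45)&(hsv[...,0]<80)&(hsv[...,1]>110)
q=W[g];q=q[np.isfinite(q[:,2])&(q[:,0]<.75)];print("side green min z",np.sort(q[:,2])[:3].round(4),"at",q[q[:,2].argmin()].round(3))
W=cloud(f,s["ee_pos"],s["tcp_rot"]);hsv=cv2.cvtColor(f["pixels"],cv2.COLOR_BGR2HSV)
g=(hsv[...,0]>45)&(hsv[...,0]<80)&(hsv[...,1]>110)&np.isfinite(W[...,2])
q=W[g];best=0;rng=np.random.default_rng(0)
for _ in range(400):
    a,b,c=q[rng.integers(len(q),size=3)];n=np.cross(b-a,c-a);L=np.linalg.norm(n)
    if L<1e-5:continue
    n/=L;n*=np.sign(n[2]) or 1
    if n[2]<.6:continue
    k=(abs((q-a)@n)<.0015).sum()
    if k>best:best,bn,ba=k,n,a
print("floor normal",bn.round(3),"tilt",np.degrees(np.arccos(bn[2])).round(1),best,len(q))
E
python3 tilt.py pics/t10.png
```

```text
11.6 [ 0.6682 -0.0014  0.0727] tilt 9.1 [-0.08  0.4   1.71 -0.09  0.88 -0.28] [ 1.5 -0.3 -3.1] [0.14 0.02 0.03] 0.010582660286533513
side green min z [-0.0027 -0.0026 -0.002 ] at [ 0.652  0.279 -0.003]
floor normal [-0.136  0.079  0.988] tilt 9.1 59535 87995
```

View pics/t10.png

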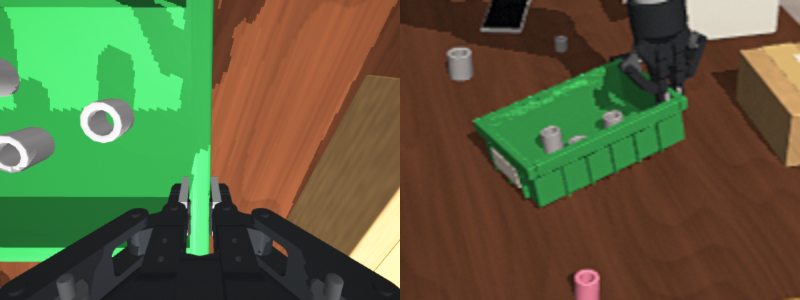

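The tote turns with the tool: both read 9.1°. Continuing.

Request:
step_arm(
  steps=[1, -0.0017, 0.001, 0.0063, -0.126, -0.216, 0, 1, -0.0019, 0.0011, 0.0062, -0.126, -0.216, 0, 1, -0.002, 0.0012, 0.0062, -0.126, -0.216, 0, 1, -0.0021, 0.0012, 0.0061, -0.126, -0.216, 0, 1, -0.0023, 0.0013, 0.006, -0.126, -0.216, 0, 1, -0.0024, 0.0014, 0.006, -0.126, -0.216, 0, 1, -0.0025, 0.0015, 0.0059, -0.126, -0.216, 0, 1, -0.0027, 0.0016, 0.0058, -0.126, -0.216, 0],
)

```text
t: 12.37
ee_pos: [0.6506, 0.009, 0.121]
tcp_rot: [2.875, -0.258, 0.292]
contact_force: [-0.8, 1.3, -3.1]
gripper_width: 0.0109
```

```bash
python3 tilt.py pics/t11.png
```

```text
12.3667 [0.6506 0.009  0.121 ] tilt 21.1 [-0.01  0.23  1.87 -0.27  0.74 -0.1 ] [-0.8  1.3 -3.1] [ 0.48  0.25 -0.1 ] 0.010862555267031934
side green min z [-0.0023 -0.0019 -0.0016] at [ 0.607  0.314 -0.002]
floor normal [-0.314  0.179  0.932] tilt 21.2 62841 91181
```

View pics/t11.png

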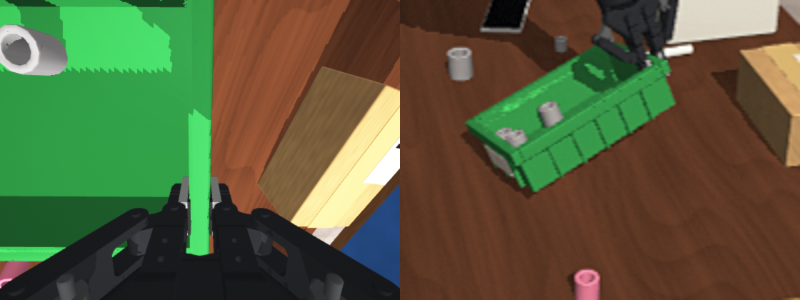

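Request:
step_arm(
  steps=[1, -0.0028, 0.0016, 0.0057, -0.126, -0.216, 0, 1, -0.0029, 0.0017, 0.0057, -0.126, -0.216, 0, 1, -0.0031, 0.0018, 0.0056, -0.126, -0.216, 0, 1, -0.0032, 0.0019, 0.0055, -0.126, -0.216, 0, 1, -0.0033, 0.0019, 0.0054, -0.126, -0.216, 0, 1, -0.0034, 0.002, 0.0053, -0.126, -0.216, 0, 1, -0.0035, 0.0021, 0.0052, -0.126, -0.216, 0, 1, -0.0037, 0.0021, 0.0051, -0.126, -0.216, 0, 1, 0, 0, 0, 0, 0, 0, 1, 0, 0, 0, 0, 0, 0, 1, 0, 0, 0, 0, 0, 0],
)

```text
t: 13.38
ee_pos: [0.6251, 0.0235, 0.1637]
tcp_rot: [2.711, -0.394, 0.345]
contact_force: [-1.8, -0.4, -3.7]
gripper_width: 0.011
```

```bash
python3 tilt.py pics/t12.png
python3 - <<'E'
from rig import eyes
import cv2,numpy as np
t=eyes.grab_frame("top");h=eyes.grab_frame("side")
cv2.imwrite("pics/t13.png",np.hstack([cv2.resize(t["pixels"][150:300,180:380],(400,300)),cv2.resize(h["pixels"][180:270,190:310],(400,300))]))
E
```

```text
13.3833 [0.6251 0.0235 0.1637] tilt 32.9 [ 0.07  0.08  2.01 -0.55  0.63  0.19] [-1.8 -0.4 -3.7] [0.26 0.47 0.04] 0.0109950820553772
side green min z [-0.0027 -0.0022 -0.0018] at [ 0.632  0.397 -0.003]
floor normal [-0.472  0.278  0.837] tilt 33.2 67477 96449
```

View pics/t12.png

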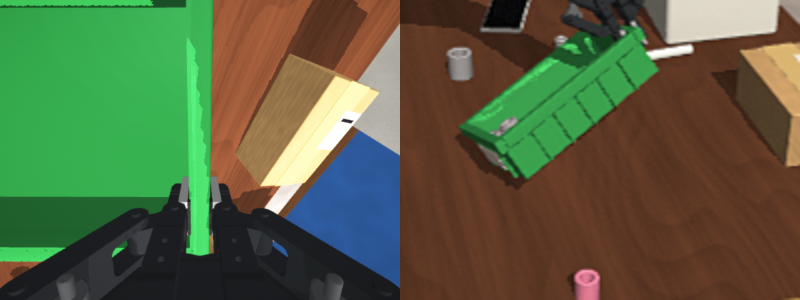

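View pics/t13.png

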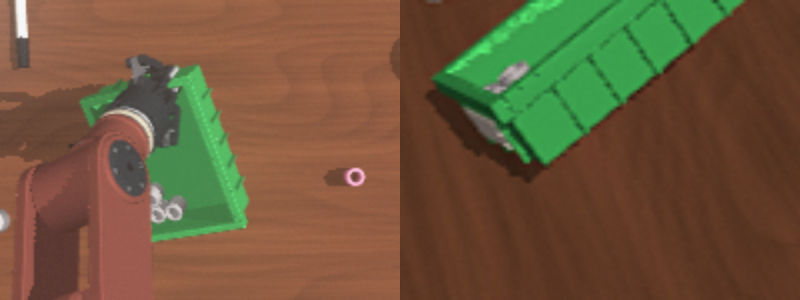

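```bash
cat > chk.py <<'E'
from h import *
from rig import sensors, eyes
import sys
s=sensors.read_state()
T=R.from_euler('xyz',s["tcp_rot"]);T0=R.from_euler('xyz',[3.1415,-.0004,.2578])
Rt=(T*T0.inv())*R.from_euler('z',.257)          # tote turns with the tool
p0=np.array([.6763,-.0059,.0336]);c0=R.from_euler('z',.257).inv().apply(p0-[.5535,.0135,0])  # TCP in tote frame
o=s["ee_pos"]-Rt.apply(c0)
fl=o+Rt.apply([-.108,.073,.004]);print("t",s["t"],"inner fl",fl.round(4),"outer",(o+Rt.apply([-.112,.077,0])).round(4),"tilt",np.degrees(np.arccos(Rt.as_matrix()[2,2])).round(1))
for n in("top","side"):
    t=eyes.grab_frame(n);W=cloud(t);im=t["pixels"];L=Rt.inv().apply((W-o).reshape(-1,3)).reshape(W.shape)
    hsv=cv2.cvtColor(im,cv2.COLOR_BGR2HSV)
    ins=(abs(L[...,0])<.107)&(abs(L[...,1])<.072)&(L[...,2]<.05)&(L[...,2]>.008)
    m=ins&~((hsv[...,0]>45)&(hsv[...,0]<80)&(hsv[...,1]>90))
    q=L[m];print(n,len(q),"tote-frame min/max",q.min(0).round(3) if len(q) else "",q.max(0).round(3) if len(q) else "")
    ee=m&(L[...,2]>.03)
    k,l,st,ce=cv2.connectedComponentsWithStats(ee.astype(np.uint8))
    for i in range(1,k):
        if st[i,4]>3:print("  top-ring",st[i,4],L[l==i].mean(0).round(3),L[l==i].min(0).round(3),L[l==i].max(0).round(3),"px",ce[i].round())
    big=im.copy()
    M=R.from_euler('xyz',t["rotation"]).as_matrix();K=t["camera_matrix"]
    x=K@(M.T@(fl-t["position"]));x=x[:2]/x[2];cv2.circle(big,tuple(int(round(v)) for v in x),1,(0,0,255),-1);print("fl px",x.round())
    u,v=int(x[0]),int(x[1])
    cv2.imwrite(sys.argv[1]+n+".png",cv2.resize(big[v-45:v+45,u-30:u+90],None,fx=6,fy=6,interpolation=cv2.INTER_CUBIC))
E
python3 chk.py pics/c1
```

```text
t 13.5833 inner fl [0.4273 0.0581 0.0063] outer [ 4.251e-01  5.940e-02 -1.000e-04] tilt 32.9
top 220 tote-frame min/max [-0.107 -0.057  0.008] [0.098 0.069 0.048]
  top-ring 19 [-0.07   0.052  0.033] [-0.085  0.044  0.031] [-0.055  0.061  0.035] px [257. 250.]
  top-ring 54 [-0.094  0.039  0.032] [-0.107  0.017  0.03 ] [-0.082  0.069  0.037] px [264. 256.]
fl px [258. 257.]
side 50 tote-frame min/max [-0.093  0.031  0.029] [-0.053  0.069  0.035]
  top-ring 48 [-0.072  0.055  0.033] [-0.093  0.031  0.03 ] [-0.053  0.069  0.035] px [222. 203.]
fl px [216. 218.]
```

View pics/c1top.png

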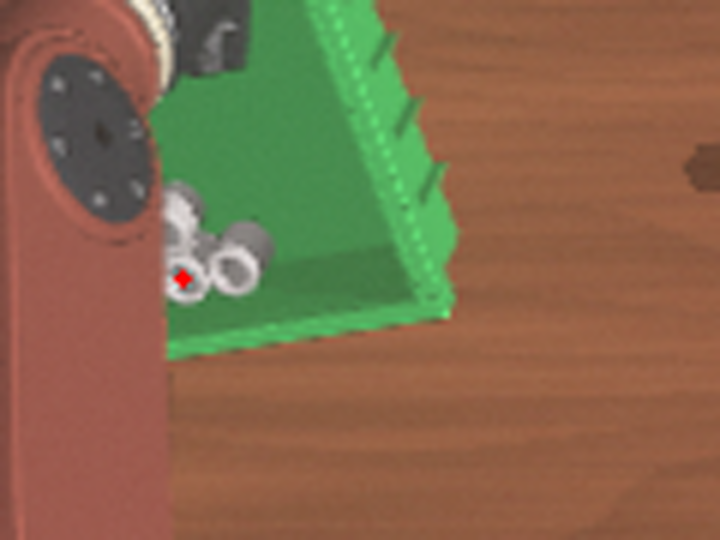

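The top view shows all three sleeves packed against corner_fl, at crop positions (185,280), (235,270) and (180,215). I'll hold still and check again.

Request:
step_arm(
  steps=[1, 0, 0, 0, 0, 0, 0, 1, 0, 0, 0, 0, 0, 0, 1, 0, 0, 0, 0, 0, 0, 1, 0, 0, 0, 0, 0, 0, 1, 0, 0, 0, 0, 0, 0, 1, 0, 0, 0, 0, 0, 0, 1, 0, 0, 0, 0, 0, 0, 1, 0, 0, 0, 0, 0, 0, 1, 0, 0, 0, 0, 0, 0, 1, 0, 0, 0, 0, 0, 0, 1, 0, 0, 0, 0, 0, 0, 1, 0, 0, 0, 0, 0, 0],
)

```text
t: 14.68
ee_pos: [0.6254, 0.0237, 0.1641]
tcp_rot: [2.711, -0.395, 0.346]
contact_force: [-0.7, 0.6, -4.4]
gripper_width: 0.0107
```

```bash
python3 chk.py pics/c2
python3 - <<'E'
from h import *
from rig import eyes
a=np.load("/tmp/top0.npz");b=eyes.grab_frame("top")
cv2.imwrite("pics/f.png",b["pixels"])
W=cloud(b)
for n,(u,v) in dict(small=(165,204),large=(177,261)).items():
    q=W[v-16:v+17,u-16:u+17].reshape(-1,3);q=q[q[:,2]>.012];zt=np.percentile(q[:,2],95);q=q[q[:,2]>zt-.006];print(n,cv2.minEnclosingCircle(q[:,:2].astype(np.float32))[0])
E
```

```text
t 14.6833 inner fl [0.4275 0.0583 0.0065] outer [4.252e-01 5.960e-02 1.000e-04] tilt 33.0
top 226 tote-frame min/max [-0.106 -0.058  0.008] [0.097 0.069 0.049]
  top-ring 4 [ 0.096 -0.057  0.043] [ 0.096 -0.058  0.037] [ 0.097 -0.056  0.049] px [270. 194.]
  top-ring 20 [-0.07   0.052  0.032] [-0.086  0.045  0.03 ] [-0.056  0.062  0.035] px [257. 250.]
  top-ring 54 [-0.095  0.041  0.033] [-0.106  0.017  0.03 ] [-0.08   0.069  0.037] px [263. 257.]
fl px [258. 257.]
side 52 tote-frame min/max [-0.092  0.035  0.029] [-0.054  0.071  0.035]
  top-ring 48 [-0.073  0.054  0.033] [-0.092  0.035  0.03 ] [-0.054  0.071  0.035] px [222. 203.]
fl px [216. 218.]
small (0.595685601234436, 0.34230390191078186)
large (0.4304007589817047, 0.16165485978126526)
```

View pics/f.png

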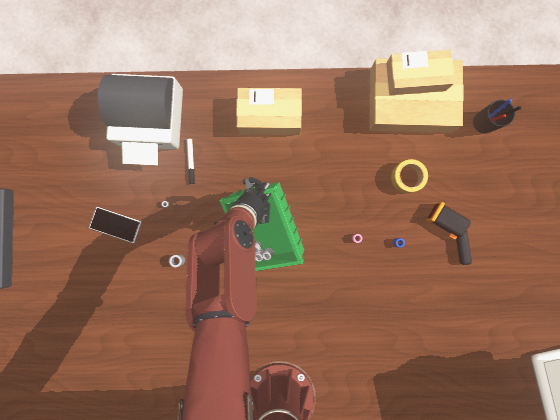

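The picture shows the small sleeve at (165,204) and the large one at (176,261), both unmoved. The odd "large" number above came from the arm's edge falling inside my measuring window. All the bystanders look unmoved too. Handing in.

```bash
python3 -c "
from rig import r
print(r.hand_in())"
```

```text
the job is handed in; nothing more can be done
None
```

I put the grey 28 mm sleeve that stood between the pink and blue ones into the tote. Then I gripped the far rim near its right end at 90 N, tipped the tote about 33° onto its near-left corner (corner_fl) and handed in while holding it still.

**Last checks before hand-in (no verdict was reported):**
- **Tilt:** 33.0° from the tool pose. A fit to the tote floor in the wrist image gave 33.2°.
- **Low corner:** the inside corner is about 6 mm above the counter.
- **Sleeves:** all three are packed against that corner, within about 60 mm of it, and had not shifted when I looked again after a second of holding.
- **Everything else:** the small and large sleeves, tape, phone, marker and scanner are where they started in the top view.

**What failed or disagreed:**
- **First grasp missed:** the fingertips measured about 25 mm farther back than the description says, so the pads closed on top of the sleeve with about 13 N. The sleeve did not move, and I corrected the depth from the wrist image.
- **One bad reading:** the final automatic position for the large sleeve was wrong because the arm's edge fell inside the measuring window. I judged that sleeve from the top picture instead, where it sits at the same pixel as at the start.

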